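Pack the terminal strip and close the junction box

TASK

Put the white terminal strip inside the grey junction box. Then, without lifting the blue cover off, slide it along its deck onto the box until it drops into the rim and lies level and fully seated, and finally push both red latches fully home over it. Leave the loose tools and the tape roll where they are.

Things in the scene. Friction and masses are not known exactly. Their poses are not given: they have to be found in the camera images.
- enclosure: Grey open-topped box, fixed to the bench, with a plywood deck on its +y side; one rigid unit. Origin: centre of the box's underside, z = 0 at the table. Outside 128 (x) by 158 (y) mm; cavity 100 by 130 mm, floor at z = 6 mm. All x, y, z below named 'box' are in this frame.
- seat (a point): Centre of the flat seat round the cavity, box z = 46 mm, 8 mm wide. Outside it runs an upstand 6 mm wide with its top at box z = 52 mm. The recess inside the upstand is 116 (x) by 146 (y) mm: 3 mm of play each side of the cover.
- deck (a point): Centre of the plywood deck's top, box z = 53 mm, level with the rim within 1 mm. The deck spans box x = -80 to +70 mm and box y = 79 to 274 mm. Its -x and +y sides are open, so the cover can be pushed from there.
- fence (a point): Middle of the top edge of the guiding face of a straight light-wood fence on the deck's +x side: face at box x = +55.5 mm, looking to -x, top at box z = 62 mm (9 mm over the deck). A cover lying along it is in line with the recess. A cover slid along well off the fence runs into the near latch's lug.
- cover: Loose flat blue cover plate, 110 mm (its x) by 140 mm (its y) by 14 mm thick, 0.2 to 0.42 kg, no handle; sliding takes 1 to 5 N. Origin: centre of its underside. It starts flat on the deck, a little askew and up to 25 mm off the fence. As it slides over the box its front dips first. Seated, its origin is at box z = 46 mm, x and y 0 within 3 mm, and its top at z = 60 mm.
- terminal_strip: White terminal strip (a bar with a row of six screws), 17 mm (x) by 75 mm (y) by 17 mm tall, 30 g, flat on the table to the right of the box. Origin: centre of its underside.
- latch_near (a joint): Sliding latch with a red grip on the box's -x side (towards the robot): 0 = drawn back, 0.024 m = fully home over the cover. It slides along the box's +x, takes 1.5 N, and stays where left. It passes over the cover (2 mm of room) only if that is seated.
- latch_end (a joint): The same kind of latch on the box's -y end, opposite the deck; it slides along the box's +y: 0 = drawn back, 0.024 m = fully home.
- latch_near_handle (a point): Top centre of the near latch's red grip. The grip is 14 mm along its sliding direction by 26 mm across, from z = 67 to 92 mm. At joint 0 it is at box x = -88, y = +30 mm. Steel guides beside it end at z = 68 mm; its grey lug reaches to box x = -98 mm.
- latch_end_handle (a point): Top centre of the end latch's red grip, same sizes and heights; at joint 0 it is at box x = 0, y = -103 mm.
- tape_black: Bystander: roll of black tape lying flat, 55 mm across, 19 mm tall, near the terminal strip.
- screwdriver_red: Bystander: red-handled screwdriver lying flat, 206 mm long, 27 mm thick.
- soldering_iron: Bystander: soldering iron with a dark blue handle lying flat, 181 mm long, 23 mm thick.
Not all that is in view belongs to the job. There is more than one size of the terminal_strip; the job needs the smaller.

How it is judged:
On the way, in this order (a step that is already met when the one before it is completed fails the run):
1. the terminal strip lies inside the box's cavity (x of terminal_strip in the frame of enclosure between -0.05 and 0.05 m and y of terminal_strip in the frame of enclosure between -0.065 and 0.065 m and z of terminal_strip in the frame of enclosure between 0 and 0.046 m), for 0.2 s.
2. the cover lies seated and level in the box's rim (x of cover in the frame of enclosure between -0.006 and 0.006 m and y of cover in the frame of enclosure between -0.006 and 0.006 m and z of cover in the frame of enclosure between 0.0435 and 0.0485 m and angle between cover's own z axis and vertical below 0.03 rad and angle between the y axis of cover and the y axis of enclosure, either way round below 0.08 rad), for 0.2 s.
At the end, for the whole second after the job is handed in: The terminal strip is inside the box, the cover lies at rest on the seat (underside within 2.5 mm of the seat height, tilt under 0.03 rad, centre within 6 mm of the box's centre each way, long side along the box's), and both latches are pushed in at least 18 of 24 mm (all of step 1 and all of step 2 and value of joint each of latch_near, latch_end above 0.018 m and linear speed of cover below 0.02 m/s); the robot touches nothing.
It fails at once if the cover is lifted more than about 40 mm above its deck instead of being slid (height (world z) of cover above 0.095 m).
It fails at once if the black tape roll is moved more than 30 mm (distance of tape_black from where it was at the start of the episode above 0.03 m).
It fails at once if the red screwdriver is moved more than 30 mm (distance of screwdriver_red from where it was at the start of the episode above 0.03 m).
It fails at once if the soldering iron is moved more than 30 mm (distance of soldering_iron from where it was at the start of the episode above 0.03 m).
It also fails if it takes over 72 s, if anything falls off the work surface, if the arm or the gripper's body presses on something with over 40 N, if the wrist force passes 120 N, or if a joint passes its speed limit or range.

ROBOT

A 7-joint arm with a two-finger parallel gripper is mounted at the origin on a cart in front of the work surface, level with it; the furniture and walls round the work are solid. World frame = base frame: x ahead of the robot, y to its left, z up, the work surface at z = 0. Lengths are in m, angles in rad, forces in N, time in s.
With the tool pointing down it reaches from about 0.4 to 0.85 m from the base axis. Payload 10.4 kg.
Tool frame: the origin (TCP) lies at the very end of the fingers, on their centre line; the grasp point (between the pads) lies 19 mm behind it; z points along the fingers, y is the line along which they close (so a half turn about z gives the same grasp; the last joint's range is limited). The gripper opens to 87 mm and grips with 3 to 60 N. Pads are 19 mm wide; open, the fingers measure 117 mm over their backs; the gripper's body (75 mm by 190 mm) begins 51 mm behind the grasp point.
Start: joints at [-1.289, 0.332, -0.065, 1.46, 0.022, 1.35, -0.088], TCP at [0.188, 0.596, 0.223] pointing down, gripper open.
Joint ranges: [-2.6, 2.6], [-0.5, 2.12], [-1.47, 1.34], [0.16, 2.42], [-1.27, 4.41], [0.06, 2.06], [-2.6, 2.6]. Speed limits (rad/s): [2.22, 2.22, 2.79, 2.79, 3.14, 3.14, 3.14].

INTERFACE

Orientations are given as a unit quaternion [x, y, z, w].
In Python, from bench import * gives the robot as it stands.
- The arm moves only by the tool step_arm, never from a script. Its arguments are lists of equal length, an entry for each row: "delta_pos": the shift along the world's x, y, z in units of 25 mm (1.0 is 25 mm), a list of three; "turn": the turn about the world's z in units of 0.12 rad (1.0 is 0.12 rad). In form: {"delta_pos": [[tx, ty, tz], ...], "turn": [turn, ...]}. A call has 1 to 12 rows; each row shifts and turns the commanded pose from where the row before left it; what a row does not reach is not made up. A row lasts 1/10 s, in which the tool goes at most 50 mm and 8.59 degrees, less where a joint would pass 70% of its speed; a pose out of reach is approached as far as the arm can. A call with a number of a shift or a turn outside -1 to 1 is refused whole. A call with a gripper value outside its range is refused whole. "grip" is the closure, from 0 (fully open) to 1 (shut), set as the call begins (left out, the last holds). The fingers move at their own pace and stop on an object; "newtons" is the grip in N (left out, the last holds). Time passes only in rows, so rows that do not move let the fingers close. It gives the time, the measured TCP pose, the force, the opening and the grip force at its end, in the units of the state.
- read_state(): the state, without advancing time (a new reading comes with each control period).
- camera(name): name is "scene" or "top" or "wrist"; returns a dict with "image" (384x512x3 uint8, red, green, blue), "z_map" (384x512 float32, m along the optical axis (not along the pixel's ray), 0 where there is no reading), "mtx" (3x3 intrinsics, pixels), "view" (4x4, takes a point from world to camera coordinates). Camera axes: x right, y up, looking along -z (the intrinsics and any distortion apply to the point x, -y, -z); pixel columns grow to the right and rows downward; lengths in m; the calibration is good to about 2 mm. A picture is of the moment at which its call begins.
- close_job(): hands the job in; it is judged then, once.
The state is a dict: "time": time; "joint_positions": joint angles; "joint_vel": joint speeds; "joint_torque": joint torques, N m; "ee_pos": TCP position; "eef_rot": TCP orientation; "ft_force": force on the tool from outside, world axes, zero at the start; "torque": the same for the moment, N m; "width": finger opening in m; "grip_force": force on a finger pad.
Only numpy, scipy, OpenCV 4.12 (cv2) and the standard library are available. Lean on these libraries where they do the work, as an engineer would, in place of code of your own. Each camera call takes 0.05 s, during which the arm holds its last target. There are 200 camera calls.

## Working session

There is one attempt and no reset: what is moved stays moved. The work goes in short steps, Python scripts to look and compute and a tool call to move; the robot and the scene stay as the last step left them, time stands still between calls to the robot, and variables do not carry over. Pictures are saved under pics/ and viewed, at most 10 in all, crops included, and the job is handed in when it is done.

Besides the shell and the picture viewer there is one more tool, called by a JSON object that holds its "op" and its "data", one argument or row to a line. step_arm: Moves the arm, as the interface text tells. Shifts and turns lie within -1 to 1; 1 stands for 25 mm of shift or 0.12 rad of turn. Its arguments: {"type":"object","properties":{"delta_pos":{"type":"array"},"turn":{"type":"array"},"grip":{"type":"number"},"newtons":{"type":"number"}},"required":["delta_pos","turn"]}

```bash
mkdir -p pics; cat > h.py <<'E'
from bench import *
import numpy as np, cv2
def pts(c):
    """world xyz for each pixel from z_map"""
    K=np.array(c["mtx"]);V=np.array(c["view"]);z=c["z_map"]
    v,u=np.mgrid[:z.shape[0],:z.shape[1]]
    P=np.stack([(u-K[0,2])/K[0,0]*z,-(v-K[1,2])/K[1,1]*z,-z],-1)
    return (P-V[:3,3])@V[:3,:3]
def save(c,n): cv2.imwrite("pics/"+n,c["image"][...,::-1])
E
python3 - <<'E'
from h import *
for n in("scene","top"):
    c=camera(n);save(c,n+"0.png");np.savez(n+"0",**c)
    print(n,np.array(c["mtx"]).round(1).tolist(),np.array(c["view"]).round(3).tolist())
im=[cv2.imread(f"pics/{n}0.png") for n in("scene","top")]
s=read_state();print(s)
E
```

```text
scene [[466.8, 0.0, 257.5], [0.0, 466.8, 191.2], [0.0, 0.0, 1.0]] [[0.722, -0.692, -0.01, -0.578], [0.547, 0.562, 0.621, -0.268], [-0.424, -0.454, 0.784, -1.174], [0.0, 0.0, 0.0, 1.0]]
top [[428.1, 0.0, 251.9], [0.0, 428.1, 187.0], [0.0, 0.0, 1.0]] [[0.018, -1.0, 0.001, -0.193], [0.981, 0.018, 0.193, -0.613], [-0.193, -0.002, 0.981, -1.177], [0.0, 0.0, 0.0, 1.0]]
{'time': 0.1, 'joint_positions': array([-1.28861314,  0.33278713, -0.06468724,  1.46081564,  0.02164834,
        1.34989899, -0.08847084]), 'joint_vel': array([-4.41176773e-04, -1.36711428e-03,  2.53816915e-03, -7.78895086e-05,
        1.14714753e-04, -4.99924319e-04, -1.15774618e-03]), 'joint_torque': array([ 1.34620415e-03, -6.24541426e+01,  2.45602144e-02, -3.90716600e+01,
       -6.14948873e-02,  3.66137666e-02,  6.05639980e-05]), 'ee_pos': array([0.18748165, 0.59587645, 0.22186685]), 'eef_rot': array([ 1.51779652e-01,  9.88414169e-01, -6.05099783e-04, -3.98683441e-05]), 'ft_force': array([ 0.42632599, -0.13297436, -0.23047073]), 'torque': array([-0.05392806,  0.04091601, -0.02454307]), 'grip_force': 0.0, 'width': 0.08723041162782857}
```

View pics/top0.png

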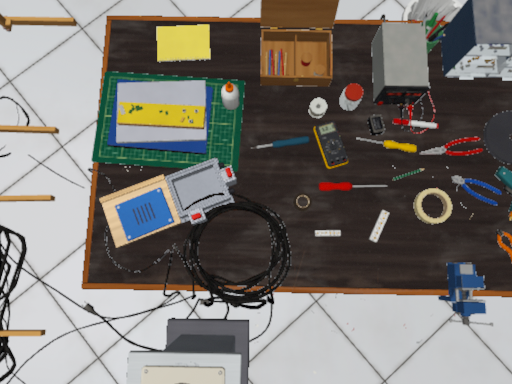

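View pics/scene0.png

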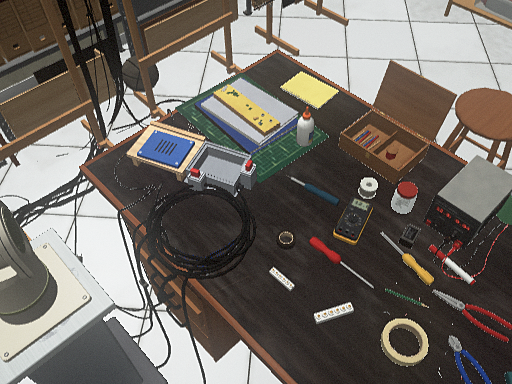

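Top view: box at (200,185), deck and blue cover at (145,212), red grips at (197,216) and (227,173). The small strip is at (328,233), the larger one at (379,226), and the tape at (302,201). Next I'll measure them.

```bash
cat > m.py <<'E'
from h import *
c=dict(np.load("top0.npz"));P=pts(c);hsv=cv2.cvtColor(c["image"],cv2.COLOR_RGB2HSV)
def blobs(mask,name,roi,mn=15):
    u0,v0,u1,v1=roi;m=np.zeros(mask.shape,np.uint8);m[v0:v1,u0:u1]=mask[v0:v1,u0:u1]
    n,l,s,ce=cv2.connectedComponentsWithStats(m)
    for i in range(1,n):
        if s[i,4]<mn: continue
        q=P[l==i];q=q[np.isfinite(q).all(1)]
        zt=np.percentile(q[:,2],80);t=q[abs(q[:,2]-zt)<.006]
        r=cv2.minAreaRect((t[:,:2]*1000).astype(np.float32))
        print(name,ce[i].round(1),s[i,4],"ztop",zt.round(4),"rect mm",np.round(r[0],1),np.round(r[1],1),round(r[2],1))
H,S,V=[hsv[...,i] for i in range(3)]
blobs((V>150)&(S<60),"white",(305,200,400,250))
blobs((H>100)&(H<125)&(S>120),"blue",(95,170,185,250),100)
blobs(((H<8)|(H>172))&(S>150),"red",(180,155,245,230))
blobs(((P[...,2]>.01)&(P[...,2]<.03)),"tape",(290,190,316,212))
# deck and box by height
for lo,hi,n in((.046,.0585,"deck/rim"),(.06,.075,"cover")):
    blobs((P[...,2]>lo)&(P[...,2]<hi),n,(95,150,245,250),100)
E
python3 m.py; python3 -c "
import cv2;a=cv2.imread('pics/top0.png')[145:255,90:250];cv2.imwrite('pics/c1.png',cv2.resize(a,None,fx=5,fy=5,interpolation=2))"
```

```text
white [378.9 225.5] 246 ztop 0.0204 rect mm [ 517.6 -557.9] [20.6 95.9] 64.3
white [327.3 232.5] 149 ztop 0.0158 rect mm [ 493.3 -405.8] [15.1 71.5] 1.1
blue [144.1 213.6] 1709 ztop 0.0688 rect mm [533.7 122.6] [106.4 136.9] 24.2
red [228.5 172. ] 36 ztop 0.0932 rect mm [ 654.  -114.6] [19.7 11. ] 22.6
red [195.8 215.9] 39 ztop 0.0938 rect mm [526.3 -28.1] [10.5 24. ] 18.4
tape [301.8 200.6] 156 ztop 0.02 rect mm [ 586.5 -331.9] [52.  48.2] 1.1
deck/rim [153.9 203.2] 1889 ztop 0.0543 rect mm [572.9  65.3] [144.2 353.5] 22.8
cover [226.6 174.3] 123 ztop 0.0688 rect mm [ 654.1 -109.8] [43.8 35. ] 25.0
cover [131.4 187.7] 264 ztop 0.0641 rect mm [607.7 164.4] [ 15.8 193.3] 22.8
cover [143.6 213.1] 1893 ztop 0.0687 rect mm [534.8 124.1] [110.2 140.6] 23.6
cover [196.4 214.6] 128 ztop 0.0696 rect mm [532.7 -25.1] [33.7 41. ] 20.1
```

View pics/c1.png

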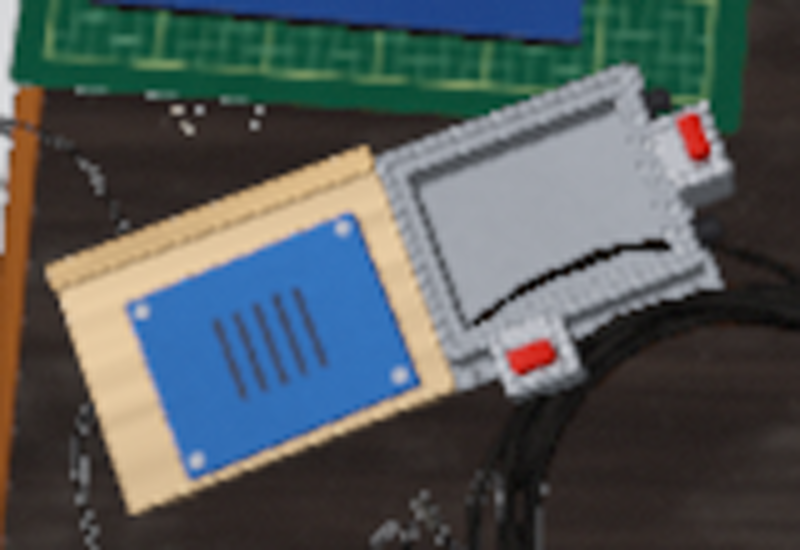

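Positions (mm): box origin ≈ (618, -22) with yaw 22.8°. Cover at box x -21, y 166. Strip at (493, -406), short side along world x. Sizes and heights agree with the ones given, so I'm setting out for the strip.

{"op": "step_arm", "data": {
  "delta_pos": [
    [1,-1,0],
    [1,-1,0],
    [1,-1,0],
    [1,-1,0],
    [1,-1,0],
    [1,-1,0],
    [1,-1,0],
    [1,-1,0],
    [1,-1,0],
    [1,-1,0],
    [1,-1,0],
    [1,-1,0]
  ],
  "turn": [-0.9,-0.9,-0.9,-0.9,-0.9,-0.9,-0.9,-0.9,-0.9,-0.9,-0.9,-0.6]
}}

```text
time: 1.3
ee_pos: [0.4882, 0.295, 0.2223]
eef_rot: [0.706, 0.708, -0.0, -0.0]
ft_force: [-0.3, -0.2, -0.3]
width: 0.087
grip_force: 0.0
```

{"op": "step_arm", "data": {
  "delta_pos": [
    [0,-1,0],
    [0,-1,0],
    [0,-1,0],
    [0,-1,0],
    [0,-1,0],
    [0,-1,0],
    [0,-1,0],
    [0,-1,0],
    [0,-1,0],
    [0,-1,0],
    [0,-1,0],
    [0,-1,0]
  ],
  "turn": [0,0,0,0,0,0,0,0,0,0,0,0]
}}

```text
time: 2.5
ee_pos: [0.4872, -0.0048, 0.2224]
eef_rot: [0.705, 0.709, -0.0, -0.0]
ft_force: [-0.6, 0.1, 1.5]
width: 0.0872
grip_force: 0.0
```

{"op": "step_arm", "data": {
  "delta_pos": [
    [0,-1,0],
    [0,-1,0],
    [0,-1,0],
    [0,-1,0],
    [0,-1,0],
    [0,-1,0],
    [0,-1,0],
    [0,-1,0],
    [0,-1,0],
    [0,-1,0],
    [0,-1,0],
    [0,-1,0]
  ],
  "turn": [0,0,0,0,0,0,0,0,0,0,0,0]
}}

```text
time: 3.7
ee_pos: [0.4874, -0.3045, 0.2223]
eef_rot: [0.705, 0.709, -0.0, -0.0]
ft_force: [0.2, 1.3, -0.1]
width: 0.0867
grip_force: 0.0
```

{"op": "step_arm", "data": {
  "delta_pos": [
    [0,-1,0],
    [0,-1,0],
    [0,-1,0],
    [0,-1,0],
    [0,0,0],
    [0,0,0]
  ],
  "turn": [0,0,0,0,0,0]
}}

```text
time: 4.3
ee_pos: [0.4872, -0.4039, 0.222]
eef_rot: [0.705, 0.709, -0.0, -0.0]
ft_force: [0.0, 0.3, -0.6]
width: 0.0874
grip_force: 0.0
```

```bash
python3 - <<'E'
from h import *
c=camera("wrist");save(c,"w1.png");P=pts(c);hsv=cv2.cvtColor(c["image"],cv2.COLOR_RGB2HSV)
m=((hsv[...,2]>140)&(hsv[...,1]<70)&(P[...,2]>.008)&(P[...,2]<.03)).astype(np.uint8)
n,l,s,ce=cv2.connectedComponentsWithStats(m)
for i in range(1,n):
    if s[i,4]<200: continue
    t=P[(l==i)];r=cv2.minAreaRect((t[:,:2]*1000).astype(np.float32));print(ce[i],s[i,4],np.median(t[:,2]),r)
E
```

```text
[488.42600897  18.01793722] 223 0.014211177102839066 ((757.138671875, -220.95660400390625), (7.9023590087890625, 41.25520706176758), 11.510261535644531)
[262.52020202 173.38047138] 594 0.011872403635819258 ((493.80230712890625, -407.5037536621094), (15.896631240844727, 73.2768783569336), 0.8473032712936401)
[289.40997831 280.80694143] 461 0.01566629853652334 ((527.9696655273438, -564.3922119140625), (22.605854034423828, 75.59845733642578), 64.7744369506836)
```

View pics/w1.png

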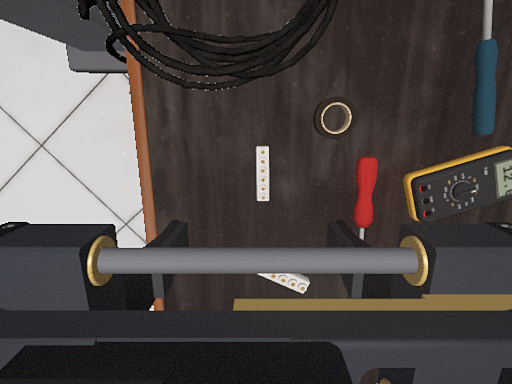

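Strip confirmed at (494, -407) mm, pixel (262,173). The tape at (335,117) and the screwdriver are clear of the fingers. Descending and gripping.

{"op": "step_arm", "data": {
  "delta_pos": [
    [0.26,-0.12,-1],
    [0,0,-1],
    [0,0,-1],
    [0,0,-1],
    [0,0,-1],
    [0,0,-1],
    [0,0,-1],
    [0,0,-0.8],
    [0,0,-0.5],
    [0,0,-0.4],
    [0,0,0]
  ],
  "turn": [0.1,0,0,0,0,0,0,0,0,0,0]
}}

```text
time: 5.45
ee_pos: [0.494, -0.4059, 0.0043]
eef_rot: [0.7, 0.714, 0.0, -0.001]
ft_force: [-0.2, 0.3, 0.4]
width: 0.0869
grip_force: 0.0
```

{"op": "step_arm", "data": {
  "delta_pos": [
    [0,0,0],
    [0,0,0],
    [0,0,0],
    [0,0,0],
    [0,0,0],
    [0,0,0],
    [0,0,0],
    [0,0,0],
    [0,0,0],
    [0,0,0]
  ],
  "turn": [0,0,0,0,0,0,0,0,0,0],
  "grip": 1,
  "newtons": 15
}}

```text
time: 6.45
ee_pos: [0.494, -0.4068, 0.005]
eef_rot: [0.701, 0.713, 0.0, -0.0]
ft_force: [-0.5, -0.9, 0.0]
width: 0.0167
grip_force: 15.0
```

{"op": "step_arm", "data": {
  "delta_pos": [
    [0,0,0.5],
    [0,0,1],
    [0,0,1],
    [0,0,1],
    [0,0,1],
    [0,0,1],
    [0,0,1],
    [0,0,0.5],
    [0,0,0]
  ],
  "turn": [0,0,0,0,0,0,0,0,0]
}}

```text
time: 7.35
ee_pos: [0.4946, -0.4075, 0.1821]
eef_rot: [0.701, 0.713, 0.0, 0.002]
ft_force: [0.0, -0.2, -0.8]
width: 0.017
grip_force: 15.0
```

{"op": "step_arm", "data": {
  "delta_pos": [
    [0.31,0.96,0],
    [0.31,0.96,0],
    [0.31,0.96,0],
    [0.31,0.96,0],
    [0.31,0.96,0],
    [0.31,0.96,0],
    [0.31,0.96,0],
    [0.31,0.96,0],
    [0.31,0.96,0],
    [0.31,0.96,0],
    [0.31,0.96,0],
    [0.31,0.96,0]
  ],
  "turn": [0.2,0.2,0.2,0.2,0.2,0.2,0.2,0.2,0.2,0.2,0.2,0.2]
}}

```text
time: 8.55
ee_pos: [0.5867, -0.1174, 0.1789]
eef_rot: [0.591, 0.807, -0.0, -0.001]
ft_force: [0.8, -1.0, 0.1]
width: 0.0164
grip_force: 15.0
```

{"op": "step_arm", "data": {
  "delta_pos": [
    [0.31,0.96,0],
    [0.31,0.96,0],
    [0.31,0.96,0],
    [0.31,0.98,0],
    [0,0,0],
    [0,0,0]
  ],
  "turn": [0.2,0.2,0.2,0.2,0,0]
}}

```text
time: 9.15
ee_pos: [0.6183, -0.0212, 0.1798]
eef_rot: [0.551, 0.835, -0.0, 0.0]
ft_force: [-0.5, -1.1, 0.0]
width: 0.017
grip_force: 15.0
```

```bash
python3 - <<'E'
from h import *
c=camera("wrist");save(c,"w2.png");print(read_state()["ee_pos"])
E
```

```text
[ 0.61811214 -0.02241962  0.17998134]
```

View pics/w2.png

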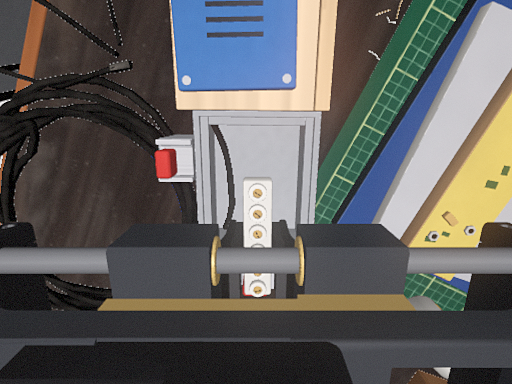

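The strip is held and lined up with the box (strip at (258,235), cavity columns 212–310). The gripper body spans the near grip's x, so I'll release with the tip at z ≈ 28 mm to keep the body above the grip.

{"op": "step_arm", "data": {
  "delta_pos": [
    [0.16,-0.37,0],
    [0,0,-1],
    [0,0,-1],
    [0,0,-1],
    [0,0,-1],
    [0,0,-1],
    [0,0,-0.6],
    [0,0,-0.45],
    [0,0,0],
    [0,0,0],
    [0,0,0]
  ],
  "turn": [0,0,0,0,0,0,0,0,0,0,0]
}}

```text
time: 10.3
ee_pos: [0.6229, -0.0317, 0.0301]
eef_rot: [0.552, 0.834, 0.001, 0.001]
ft_force: [-0.1, 0.5, -0.6]
width: 0.0166
grip_force: 15.0
```

{"op": "step_arm", "data": {
  "delta_pos": [
    [0,0,0],
    [0,0,0],
    [0,0,0],
    [0,0,0],
    [0,0,0],
    [0,0,0]
  ],
  "turn": [0,0,0,0,0,0],
  "grip": 0.55
}}

```text
time: 10.9
ee_pos: [0.622, -0.0315, 0.0288]
eef_rot: [0.552, 0.834, 0.0, -0.0]
ft_force: [0.9, -0.1, 0.1]
width: 0.0392
grip_force: 0.0
```

{"op": "step_arm", "data": {
  "delta_pos": [
    [0,0,1],
    [0,0,1],
    [0,0,1],
    [0,0,1],
    [0,0,1],
    [0,0,1],
    [0,0,0],
    [0,0,0]
  ],
  "turn": [0,0,0,0,0,0,0,0]
}}

```text
time: 11.7
ee_pos: [0.6221, -0.0315, 0.1789]
eef_rot: [0.552, 0.834, 0.0, 0.0]
ft_force: [-0.4, -0.4, -0.8]
width: 0.0394
grip_force: 0.0
```

```bash
python3 - <<'E'
from h import *
s=read_state();print(s["ee_pos"],s["joint_positions"].round(2))
c=camera("wrist");save(c,"w3.png")
c=camera("top");save(c,"top3.png");P=pts(c);im=c["image"]
cv2.imwrite("pics/c3.png",cv2.resize(np.vstack([cv2.imread("pics/top3.png")[140:260,80:260],]),None,fx=4,fy=4))
E
```

```text
[ 0.62214832 -0.03150376  0.17894742] [-0.5   0.39  0.62  1.56 -0.24  1.27  0.56]
```

View pics/w3.png

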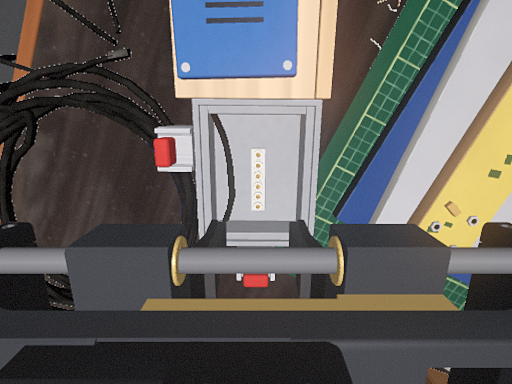

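The strip lies flat in the cavity at (258,180). Next: bring the fingers to the cover's -x side, turned 90°.

{"op": "step_arm", "data": {
  "delta_pos": [
    [-0.5,0.36,0],
    [-0.5,0.36,0],
    [-0.5,0.36,0],
    [-0.5,0.36,0],
    [-0.5,0.36,0],
    [-0.5,0.36,0],
    [-0.5,0.36,0],
    [-0.5,0.36,0],
    [-0.5,0.36,0],
    [-0.5,0.36,0],
    [-0.5,0.36,0],
    [-0.5,0.36,0]
  ],
  "turn": [-1,-1,-1,-1,-1,-1,-1,-1,-1,-1,-1,-1],
  "grip": 0.3
}}

```text
time: 13.0
ee_pos: [0.4709, 0.0767, 0.1779]
eef_rot: [0.965, 0.261, -0.001, 0.0]
ft_force: [-0.1, -0.6, 0.5]
width: 0.0613
grip_force: 0.0
```

{"op": "step_arm", "data": {
  "delta_pos": [
    [-0.55,0.4,0],
    [0,0,-1],
    [0,0,-1],
    [0,0,-1],
    [0,0,-1],
    [0,0,-0.5],
    [0,0,-0.34],
    [0,0,0],
    [0,0,0]
  ],
  "turn": [-0.55,-0.55,0,0,0,0,0,0,0]
}}

```text
time: 13.9
ee_pos: [0.4587, 0.0865, 0.0584]
eef_rot: [0.98, 0.199, 0.0, 0.0]
ft_force: [-0.1, 0.9, -0.2]
width: 0.0608
grip_force: 0.0
```

```bash
cat > look.py <<'E'
from h import *
import sys
s=read_state();x,y,_,_=s["eef_rot"];O=np.array([618,-22.]);t=np.radians(22.8);R=np.array([[np.cos(t),-np.sin(t)],[np.sin(t),np.cos(t)]])
print("t",s["time"],"tcp",s["ee_pos"].round(4),"box",((s["ee_pos"][:2]*1000-O)@R).round(1),"yaw",np.degrees(np.arctan2(2*y*y-1,2*x*y)).round(1),"F",s["ft_force"].round(1),s["width"])
for n in ("top","scene"):
    c=camera(n);P=pts(c);hsv=cv2.cvtColor(c["image"],cv2.COLOR_RGB2HSV);save(c,sys.argv[1]+n+".png")
    B=np.dstack([(P[...,:2]*1000-O)@R,P[...,2]*1000])
    m=(hsv[...,0]>100)&(hsv[...,0]<125)&(hsv[...,1]>120)&(abs(B[...,0])<110)&(B[...,1]>-85)&(B[...,1]<280)&(B[...,2]<80)&(B[...,2]>40)
    q=B[m];zt=np.percentile(q[:,2],70);top=q[abs(q[:,2]-zt)<5]
    r=cv2.minAreaRect(top[:,:2].astype(np.float32));A=np.c_[top[:,:2],np.ones(len(top))];k=np.linalg.lstsq(A,top[:,2],rcond=None)[0]
    print(n,"cover box",np.round(r[0],1),np.round(r[1],1),round(r[2],1),"z",zt.round(1),"slope",k[:2].round(3),"N",len(top))
E
python3 look.py l1
```

```text
t 13.9 tcp [0.4587 0.0865 0.0584] box [-104.8  161.8] yaw -67.0 F [-0.1  0.9 -0.2] 0.060822493974371096
top cover box [-21.2 159.7] [105.8 124.6] 1.3 z 67.7 slope [-0.001 -0.002] N 657
scene cover box [-22.7 162.7] [113.1 138.5] 2.0 z 65.4 slope [ 0.003 -0.006] N 382
```

{"op": "step_arm", "data": {
  "delta_pos": [
    [0.3,0.125,0],
    [0.3,0.125,0],
    [0.15,0.063,0],
    [0.15,0.063,0],
    [0.15,0.063,0],
    [0.15,0.063,0],
    [0.1,0.042,0],
    [0.1,0.042,0],
    [0,0,0],
    [0,0,0]
  ],
  "turn": [0,0,0,0,0,0,0,0,0,0]
}}

```text
time: 15.0
ee_pos: [0.4937, 0.1012, 0.058]
eef_rot: [0.98, 0.199, 0.0, 0.0]
ft_force: [-0.7, -0.7, -0.8]
width: 0.0608
grip_force: 0.0
```

{"op": "step_arm", "data": {
  "delta_pos": [
    [0.04,0.017,0],
    [0.04,0.017,0],
    [0,0,0]
  ],
  "turn": [0,0,0]
}}

```text
time: 15.3
ee_pos: [0.4944, 0.1016, 0.0576]
eef_rot: [0.98, 0.199, -0.001, 0.0]
ft_force: [-5.5, -1.9, 3.8]
width: 0.0609
grip_force: 2.8
```

```bash
python3 look.py l2
```

```text
t 15.3 tcp [0.4944 0.1016 0.0576] box [-66.  161.9] yaw -67.0 F [-5.5 -1.9  3.8] 0.06090244534017668
top cover box [ -1.2 130.3] [106.2  67.8] 0.6 z 68.0 slope [ 0.004 -0.005] N 458
scene cover box [ -2.6 163.1] [113.2 140.5] 0.4 z 65.0 slope [0.008 0.002] N 256
```

{"op": "step_arm", "data": {
  "delta_pos": [
    [0.04,0.017,0],
    [0.04,0.017,0],
    [0,0,0]
  ],
  "turn": [0,0,0]
}}

```text
time: 15.7
ee_pos: [0.4946, 0.1017, 0.0572]
eef_rot: [0.98, 0.199, -0.003, 0.0]
ft_force: [-13.3, -3.5, 9.5]
width: 0.061
grip_force: 7.0
```

{"op": "step_arm", "data": {
  "delta_pos": [
    [0.04,0.017,0],
    [0.04,0.017,0],
    [0,0,0]
  ],
  "turn": [0,0,0]
}}

```text
time: 16.0
ee_pos: [0.4948, 0.1018, 0.0567]
eef_rot: [0.98, 0.198, -0.005, 0.0]
ft_force: [-21.4, -7.3, 16.2]
width: 0.0606
grip_force: 11.3
```

The cover is flat against the fence (force rises without movement). Backing off, then round to the +y side.

{"op": "step_arm", "data": {
  "delta_pos": [
    [-0.6,-0.25,0],
    [-0.6,-0.25,0],
    [0,0,1],
    [0,0,1],
    [0,0,1],
    [0,0,1]
  ],
  "turn": [0,0,0,0,0,0]
}}

```text
time: 16.6
ee_pos: [0.4695, 0.0912, 0.1591]
eef_rot: [0.98, 0.199, 0.0, -0.0]
ft_force: [1.7, 0.1, 0.1]
width: 0.061
grip_force: 0.0
```

{"op": "step_arm", "data": {
  "delta_pos": [
    [0.15,0.44,0],
    [0.15,0.44,0],
    [0.15,0.44,0],
    [0.15,0.44,0],
    [0.15,0.44,0],
    [0.15,0.44,0],
    [0.15,0.44,0],
    [0.15,0.44,0],
    [0.15,0.44,0],
    [0.15,0.44,0],
    [0.15,0.44,0],
    [0.15,0.44,0]
  ],
  "turn": [1,1,1,1,1,1,1,1,1,1,1,1]
}}

```text
time: 17.8
ee_pos: [0.5146, 0.2239, 0.1579]
eef_rot: [0.603, 0.797, 0.0, 0.0]
ft_force: [0.0, -0.7, -0.8]
width: 0.0606
grip_force: 0.0
```

{"op": "step_arm", "data": {
  "delta_pos": [
    [0,0,0],
    [0,0,0],
    [0,0,0]
  ],
  "turn": [1,0.1,0]
}}

```text
time: 18.1
ee_pos: [0.5145, 0.2229, 0.1579]
eef_rot: [0.553, 0.833, 0.0, 0.0]
ft_force: [0.1, -0.4, 0.2]
width: 0.0609
grip_force: 0.0
```

```bash
python3 look.py l3
```

```text
t 18.1 tcp [0.5145 0.2229 0.1579] box [ -0.5 265.9] yaw 22.8 F [ 0.1 -0.4  0.2] 0.060946330658098874
top cover box [ -1.  164.8] [108.  136.4] 0.2 z 68.0 slope [-0. -0.] N 1573
scene cover box [ -1.5 162.3] [141.4 113.1] 89.2 z 65.3 slope [-0.002 -0.003] N 1001
```

{"op": "step_arm", "data": {
  "delta_pos": [
    [0,0,-1],
    [0,0,-1],
    [0,0,-1],
    [0,0,-0.7],
    [0,0,-0.32],
    [0,0,0],
    [0.16,-0.37,0],
    [0.12,-0.28,0],
    [0,0,0]
  ],
  "turn": [0,0,0,0,0,0,0,0,0]
}}

```text
time: 19.1
ee_pos: [0.5225, 0.2053, 0.0583]
eef_rot: [0.553, 0.833, 0.001, 0.001]
ft_force: [0.8, 0.2, 0.4]
width: 0.0613
grip_force: 0.0
```

{"op": "step_arm", "data": {
  "delta_pos": [
    [0.08,-0.183,0],
    [0.08,-0.183,0],
    [0.08,-0.183,0],
    [0.08,-0.183,0],
    [0.08,-0.183,0],
    [0.08,-0.183,0],
    [0.08,-0.183,0],
    [0.08,-0.183,0],
    [0.08,-0.183,0],
    [0.08,-0.183,0],
    [0.08,-0.183,0],
    [0.08,-0.183,0]
  ],
  "turn": [0,0,0,0,0,0,0,0,0,0,0,0]
}}

```text
time: 20.3
ee_pos: [0.5453, 0.1516, 0.0572]
eef_rot: [0.552, 0.834, -0.0, -0.0]
ft_force: [-3.7, 4.0, 1.4]
width: 0.0611
grip_force: 1.7
```

```bash
python3 look.py l4
```

```text
t 20.3 tcp [0.5453 0.1516 0.0572] box [  0.2 188.2] yaw 23.0 F [-3.7  4.   1.4] 0.06114057908262696
top cover box [ -0.6 103.2] [108.  131.5] 0.2 z 67.9 slope [-0.     0.002] N 1514
scene cover box [ -2.4 103.6] [113.3 143.6] 0.6 z 65.2 slope [ 0.    -0.003] N 1095
```

{"op": "step_arm", "data": {
  "delta_pos": [
    [0.08,-0.183,0],
    [0.08,-0.183,0],
    [0.08,-0.183,0],
    [0.08,-0.183,0],
    [0.08,-0.183,0],
    [0.08,-0.183,0],
    [0.08,-0.183,0],
    [0.08,-0.183,0],
    [0.08,-0.183,0],
    [0.08,-0.183,0],
    [0.08,-0.183,0],
    [0.08,-0.183,0]
  ],
  "turn": [0,0,0,0,0,0,0,0,0,0,0,0]
}}

```text
time: 21.6
ee_pos: [0.5697, 0.0964, 0.0573]
eef_rot: [0.552, 0.834, 0.0, 0.0]
ft_force: [-0.3, 0.7, -0.6]
width: 0.0608
grip_force: 0.7
```

```bash
python3 look.py l5
```

```text
t 21.6 tcp [0.5697 0.0964 0.0573] box [  1.3 127.9] yaw 23.0 F [-0.3  0.7 -0.6] 0.06081837746249671
top cover box [-0.9 46.6] [107.6 137.5] 0.4 z 65.8 slope [-0.001  0.047] N 1231
scene cover box [-1.6 43.4] [113.5 142.9] 0.2 z 63.8 slope [-0.     0.044] N 914
```

The front has dipped as expected. Continuing.

{"op": "step_arm", "data": {
  "delta_pos": [
    [0.078,-0.184,0],
    [0.078,-0.184,0],
    [0.078,-0.184,0],
    [0.078,-0.184,0],
    [0.078,-0.184,0],
    [0.078,-0.184,0],
    [0.078,-0.184,0],
    [0.06,-0.14,0],
    [0,0,0]
  ],
  "turn": [0,0,0,0,0,0,0,0,0]
}}

```text
time: 22.6
ee_pos: [0.5848, 0.0605, 0.0574]
eef_rot: [0.552, 0.834, -0.0, 0.0]
ft_force: [-0.2, 0.4, 0.2]
width: 0.061
grip_force: 0.0
```

```bash
python3 look.py l6
```

```text
t 22.6 tcp [0.5848 0.0605 0.0574] box [ 1.4 88.9] yaw 23.0 F [-0.2  0.4  0.2] 0.0609866429277992
top cover box [-1.4  5.8] [106.7 134. ] 0.6 z 63.9 slope [0.004 0.033] N 1338
scene cover box [-2.9  6.5] [145.4 113.5] 89.2 z 61.9 slope [-0.003  0.033] N 1059
```

{"op": "step_arm", "data": {
  "delta_pos": [
    [0.04,-0.092,0],
    [0.04,-0.092,0],
    [0.04,-0.092,0],
    [0.03,-0.07,0],
    [0,0,0]
  ],
  "turn": [0,0,0,0,0]
}}

```text
time: 23.2
ee_pos: [0.5883, 0.0523, 0.0573]
eef_rot: [0.552, 0.834, -0.0, 0.0]
ft_force: [0.0, 0.7, -0.4]
width: 0.0609
grip_force: 0.1
```

```bash
python3 look.py l7
```

```text
t 23.2 tcp [0.5883 0.0523 0.0573] box [ 1.4 80. ] yaw 23.0 F [ 0.   0.7 -0.4] 0.06092981894489505
top cover box [-1.  -2.8] [108.5 134.6] 0.3 z 60.8 slope [-0.001  0.001] N 1421
scene cover box [-2. -3.] [141.9 112.6] 89.3 z 58.5 slope [ 0.001 -0.002] N 1160
```

The cover is seated: top at 60.8 mm, level, y about -2. Next: raise, close the fingers and go outside the near latch grip.

{"op": "step_arm", "data": {
  "delta_pos": [
    [-0.15,0.37,0],
    [0,0,1],
    [0,0,1],
    [0,0,1],
    [0,0,1],
    [-0.64,-0.7,0],
    [-0.64,-0.7,0],
    [-0.64,-0.7,0],
    [-0.64,-0.7,0],
    [-0.64,-0.7,0],
    [-0.64,-0.7,0],
    [0,0,0]
  ],
  "turn": [0,0,0,0,0,0,0,0,0,0,0,0],
  "grip": 1,
  "newtons": 20
}}

```text
time: 24.5
ee_pos: [0.4868, -0.0449, 0.1575]
eef_rot: [0.553, 0.833, 0.0, -0.0]
ft_force: [0.8, -0.2, 0.5]
width: -0.0
grip_force: 0.0
```

{"op": "step_arm", "data": {
  "delta_pos": [
    [0,0,-1],
    [0,0,-1],
    [0,0,-0.7],
    [0,0,-0.5],
    [0,0,0],
    [0,0,0]
  ],
  "turn": [0,0,0,0,0,0]
}}

```text
time: 25.1
ee_pos: [0.4889, -0.0428, 0.0778]
eef_rot: [0.552, 0.834, 0.0, 0.0]
ft_force: [0.3, 0.9, 0.3]
width: 0.0005
grip_force: 0.0
```

```bash
python3 look.py l8; python3 - <<'E'
import cv2,numpy as np
a=cv2.imread('pics/l8top.png')[140:240,150:250];b=cv2.imread('pics/l8scene.png')[120:220,150:280]
cv2.imwrite('pics/c8.png',np.hstack([cv2.resize(a,(400,400)),cv2.resize(b,(400,308)) if 0 else cv2.resize(b,(400,400))]))
E
```

```text
t 25.1 tcp [ 0.4889 -0.0428  0.0778] box [-127.1   30.9] yaw 23.0 F [0.3 0.9 0.3] 0.00048236996238126264
top cover box [-0.8 -0.9] [139.  107.8] 89.9 z 60.8 slope [0.002 0.001] N 1055
scene cover box [-3.5 -3.8] [140.9 115.8] 89.1 z 58.3 slope [-0.002 -0.003] N 1000
```

View pics/c8.png

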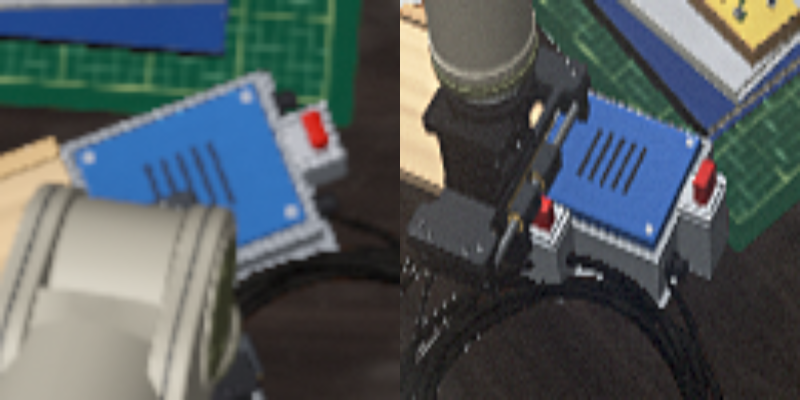

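The cover lies inside the rim, and the fingers are outside the near grip (right half, (545,212)). Pushing along +x.

{"op": "step_arm", "data": {
  "delta_pos": [
    [0.18,0.076,0],
    [0.18,0.076,0],
    [0.129,0.054,0],
    [0.129,0.054,0],
    [0.129,0.054,0],
    [0.129,0.054,0],
    [0.129,0.054,0],
    [0.129,0.054,0],
    [0.1,0.042,0],
    [0.1,0.042,0],
    [0.05,0.021,0],
    [0,0,0]
  ],
  "turn": [0,0,0,0,0,0,0,0,0,0,0,0]
}}

```text
time: 26.4
ee_pos: [0.5233, -0.0284, 0.0773]
eef_rot: [0.552, 0.834, 0.0, 0.0]
ft_force: [-0.9, -0.1, -0.5]
width: 0.0005
grip_force: 0.0
```

```bash
python3 look.py l9
```

```text
t 26.4 tcp [ 0.5233 -0.0284  0.0773] box [-89.8  30.8] yaw 23.0 F [-0.9 -0.1 -0.5] 0.0005176787248229615
top cover box [ -1.3 -20.9] [107.7  98.6] 0.3 z 60.6 slope [0.    0.004] N 691
scene cover box [-3.3 -4.8] [113.9 138.8] 1.6 z 58.4 slope [-0.002 -0.003] N 944
```

Pushing a little further until the stop is felt.

{"op": "step_arm", "data": {
  "delta_pos": [
    [0.06,0.025,0],
    [0.06,0.025,0],
    [0,0,0]
  ],
  "turn": [0,0,0]
}}

```text
time: 26.8
ee_pos: [0.5263, -0.0271, 0.0774]
eef_rot: [0.552, 0.834, 0.0, 0.0]
ft_force: [-0.0, -0.3, -0.3]
width: 0.0005
grip_force: 0.1
```

{"op": "step_arm", "data": {
  "delta_pos": [
    [0.04,0.017,0],
    [0.04,0.017,0],
    [0.04,0.017,0],
    [0,0,0]
  ],
  "turn": [0,0,0,0]
}}

```text
time: 27.2
ee_pos: [0.5293, -0.0259, 0.0773]
eef_rot: [0.552, 0.834, 0.0, 0.0]
ft_force: [0.0, 0.6, -0.2]
width: 0.0007
grip_force: 0.2
```

```bash
cat > red.py <<'E'
from h import *
O=np.array([618,-22.]);t=np.radians(22.8);R=np.array([[np.cos(t),-np.sin(t)],[np.sin(t),np.cos(t)]])
print(((read_state()["ee_pos"][:2]*1000-O)@R).round(1))
for n in("scene","top"):
    c=camera(n);save(c,"r_"+n+".png");P=pts(c);h=cv2.cvtColor(c["image"],cv2.COLOR_RGB2HSV)
    B=np.dstack([(P[...,:2]*1000-O)@R,P[...,2]*1000])
    m=(((h[...,0]<8)|(h[...,0]>172))&(h[...,1]>140)&(abs(B[...,0])<140)&(abs(B[...,1])<150)&(B[...,2]>60)).astype(np.uint8)
    k,l,s,ce=cv2.connectedComponentsWithStats(m)
    for i in range(1,k):
        q=B[l==i]
        if s[i,4]>5: print(n,ce[i].round(),s[i,4],"lo",np.percentile(q,5,0).round(),"hi",np.percentile(q,95,0).round())
E
python3 red.py
```

```text
[-83.3  30.8]
scene [248. 165.] 47 lo [ -16. -108.   73.] hi [  7. -96.  93.]
scene [201. 168.] 17 lo [-82.  10.  70.] hi [-64.  21. 104.]
top [228. 172.] 37 lo [ -14. -105.   81.] hi [  6. -94.  96.]
```

{"op": "step_arm", "data": {
  "delta_pos": [
    [0.06,0.025,0],
    [0.06,0.025,0],
    [0.06,0.025,0],
    [0,0,0]
  ],
  "turn": [0,0,0,0]
}}

```text
time: 27.7
ee_pos: [0.5316, -0.025, 0.0768]
eef_rot: [0.552, 0.834, -0.002, -0.002]
ft_force: [-10.6, -3.6, 5.8]
width: 0.0
grip_force: 5.1
```

{"op": "step_arm", "data": {
  "delta_pos": [
    [0.06,0.025,0],
    [0.06,0.025,0],
    [0,0,0]
  ],
  "turn": [0,0,0]
}}

```text
time: 28.0
ee_pos: [0.5318, -0.025, 0.0763]
eef_rot: [0.553, 0.833, -0.003, -0.004]
ft_force: [-24.9, -6.1, 17.1]
width: 0.0005
grip_force: 12.2
```

```bash
python3 red.py
```

```text
[-80.6  30.6]
scene [249. 165.] 49 lo [ -16. -109.   74.] hi [  7. -96.  92.]
scene [201. 167.] 16 lo [-81.   8.  67.] hi [-55.  26. 106.]
top [228. 172.] 37 lo [ -13. -105.   81.] hi [  6. -94.  94.]
```

The near latch is at its stop. Now the end latch.

{"op": "step_arm", "data": {
  "delta_pos": [
    [-0.8,-0.33,0],
    [0,0,1],
    [0,0,1],
    [0,0,1],
    [0,0,1],
    [0.9,-0.66,0],
    [0.9,-0.66,0],
    [0.9,-0.66,0],
    [0.9,-0.66,0],
    [0.9,-0.66,0],
    [0.9,-0.66,0],
    [0.9,-0.66,0]
  ],
  "turn": [0,0,0,0,0,0,0,0,0,0,0,0]
}}

```text
time: 29.3
ee_pos: [0.6753, -0.1468, 0.177]
eef_rot: [0.551, 0.834, 0.0, 0.0]
ft_force: [0.4, -0.5, 0.5]
width: 0.0003
grip_force: 0.0
```

```bash
python3 red.py; python3 look.py l10
```

```text
[   4.5 -137.2]
scene [248. 165.] 50 lo [ -16. -108.   72.] hi [  7. -97.  92.]
scene [198. 166.] 45 lo [-74.  17.  74.] hi [-61.  39.  92.]
t 29.4 tcp [ 0.6755 -0.1489  0.1763] box [   3.8 -139.2] yaw 22.9 F [-0.9  0.1  0.3] 0.00026015256910997815
top cover box [-48.2 -64.6] [12.8 25.3] 47.0 z 58.8 slope [-0.052 -0.038] N 17
scene cover box [-2.3 -3. ] [141.1 113.9] 89.6 z 58.4 slope [-0.004 -0.   ] N 1060
```

Near latch is home (grip centre ≈ -66). Descending at the end latch and pushing along +y.

{"op": "step_arm", "data": {
  "delta_pos": [
    [-0.18,-0.08,-1],
    [0,0,-1],
    [0,0,-1],
    [0,0,-0.6],
    [0,0,-0.38],
    [0,0,0]
  ],
  "turn": [0,0,0,0,0,0]
}}

```text
time: 30.1
ee_pos: [0.6691, -0.1479, 0.0771]
eef_rot: [0.551, 0.834, -0.0, -0.001]
ft_force: [-0.3, -1.1, -0.4]
width: 0.0001
grip_force: 0.0
```

{"op": "step_arm", "data": {
  "delta_pos": [
    [-0.078,0.184,0],
    [-0.078,0.184,0],
    [-0.078,0.184,0],
    [-0.062,0.148,0],
    [-0.062,0.148,0],
    [-0.062,0.148,0],
    [-0.062,0.148,0],
    [-0.047,0.11,0],
    [-0.047,0.11,0],
    [-0.047,0.11,0],
    [0,0,0]
  ],
  "turn": [0,0,0,0,0,0,0,0,0,0,0]
}}

```text
time: 31.2
ee_pos: [0.6542, -0.1123, 0.0779]
eef_rot: [0.552, 0.834, -0.0, 0.001]
ft_force: [3.3, -3.9, -0.4]
width: 0.0007
grip_force: 2.2
```

```bash
python3 red.py
```

```text
[ -1.6 -97.3]
scene [198. 167.] 52 lo [-75.  17.  75.] hi [-60.  38.  92.]
```

{"op": "step_arm", "data": {
  "delta_pos": [
    [-0.023,0.055,0],
    [-0.023,0.055,0],
    [0,0,0]
  ],
  "turn": [0,0,0]
}}

```text
time: 31.6
ee_pos: [0.654, -0.1122, 0.0782]
eef_rot: [0.553, 0.833, -0.001, 0.003]
ft_force: [9.2, -12.0, -4.0]
width: 0.0008
grip_force: 6.9
```

{"op": "step_arm", "data": {
  "delta_pos": [
    [-0.023,0.055,0],
    [-0.023,0.055,0],
    [0,0,0]
  ],
  "turn": [0,0,0]
}}

```text
time: 31.9
ee_pos: [0.6538, -0.112, 0.0784]
eef_rot: [0.553, 0.833, -0.002, 0.005]
ft_force: [17.2, -18.6, -11.0]
width: 0.0004
grip_force: 11.4
```

At the stop. Backing off and rising well clear for a final check.

{"op": "step_arm", "data": {
  "delta_pos": [
    [0.3,-0.74,0],
    [0,0,1],
    [0,0,1],
    [0,0,1],
    [0,0,1],
    [0,0,1],
    [0,-1,0],
    [0,-1,0],
    [0,-1,0],
    [0,-1,0],
    [0,0,0],
    [0,0,0]
  ],
  "turn": [0,0,0,0,0,0,0,0,0,0,0,0]
}}

```text
time: 33.1
ee_pos: [0.6588, -0.2245, 0.2023]
eef_rot: [0.552, 0.834, 0.0, -0.001]
ft_force: [-0.4, 0.5, -0.2]
width: 0.0004
grip_force: 0.0
```

```bash
python3 red.py; python3 look.py l12;python3 - <<'E'
import cv2,numpy as np
a=cv2.imread('pics/l12top.png')[140:240,150:250];b=cv2.imread('pics/l12scene.png')[110:210,170:270]
cv2.imwrite('pics/c12.png',np.hstack([cv2.resize(a,(400,400)),cv2.resize(b,(400,400))]))
E
```

```text
[ -40.9 -202.5]
scene [242. 163.] 45 lo [-17. -89.  73.] hi [  6. -76.  92.]
scene [198. 167.] 47 lo [-74.  16.  73.] hi [-61.  38.  92.]
t 33.2 tcp [ 0.6594 -0.223   0.2025] box [ -39.7 -201.3] yaw 23.1 F [-0.8  0.6 -0.5] 0.0006702253216494155
top cover box [33.8 24.7] [ 74.7 155.3] 36.7 z 61.0 slope [-0.006 -0.003] N 661
scene cover box [-1.1 -3.2] [140.7 113.1] 89.4 z 58.5 slope [ 0.005 -0.003] N 980
```

View pics/c12.png

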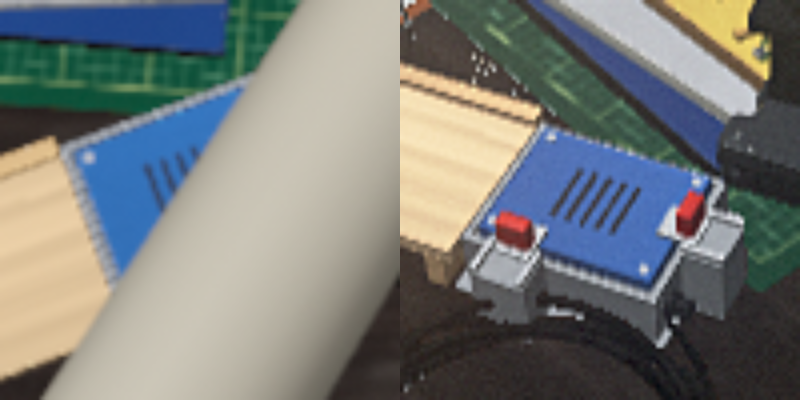

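Both red grips now overlap the cover. Before handing in, I'll check the latch travel from the centroid shift since the first scene picture.

```bash
python3 - <<'E'
from h import *
t=np.radians(22.8);R=np.array([[np.cos(t),-np.sin(t)],[np.sin(t),np.cos(t)]]);O=np.array([618,-22.])
c=dict(np.load("scene0.npz"));K=c["mtx"];V=c["view"];Rc=V[:3,:3];C=-Rc.T@V[:3,3]
for im in(c["image"],cv2.imread("pics/l12scene.png")[...,::-1].copy()):
    h=cv2.cvtColor(im,cv2.COLOR_RGB2HSV);m=(((h[...,0]<8)|(h[...,0]>172))&(h[...,1]>140)).astype(np.uint8);m[:,:180]=0;m[:,265:]=0;m[:145]=0;m[190:]=0
    k,l,s,ce=cv2.connectedComponentsWithStats(m)
    for i in range(1,k):
        if s[i,4]<20: continue
        u,v=ce[i];d=Rc.T@np.array([(u-K[0,2])/K[0,0],-(v-K[1,2])/K[1,1],-1]);p=C+d*(.085-C[2])/d[2]
        print(ce[i].round(1),s[i,4],((p[:2]*1000-O)@R).round(1))
E
```

```text
[248.3 164.7] 45 [  -5.6 -101.9]
[194.7 171.9] 57 [-89.3  26.4]
[241.9 163. ] 47 [ -6.8 -82.3]
[198.  166.6] 47 [-67.9  27.2]
```

Travel reads 20–21 mm of 24, a bit close to the 18 mm threshold. I'll check again from the earlier wrist viewpoint and compare with w3.

{"op": "step_arm", "data": {
  "delta_pos": [
    [-0.187,0.958,-0.118],
    [-0.187,0.958,-0.118],
    [-0.187,0.958,-0.118],
    [-0.187,0.958,-0.118],
    [-0.187,0.958,-0.118],
    [-0.187,0.958,-0.118],
    [-0.187,0.958,-0.118],
    [-0.187,0.958,-0.118],
    [0,0,0],
    [0,0,0]
  ],
  "turn": [0,0,0,0,0,0,0,0,0,0],
  "grip": 0.55
}}

```text
time: 34.3
ee_pos: [0.6217, -0.0319, 0.1793]
eef_rot: [0.551, 0.835, 0.0, -0.0]
ft_force: [1.0, -0.7, 0.8]
width: 0.0388
grip_force: 0.0
```

```bash
python3 - <<'E'
from h import *
t=np.radians(22.8);R=np.array([[np.cos(t),-np.sin(t)],[np.sin(t),np.cos(t)]]);O=np.array([618,-22.])
c=camera("wrist");save(c,"w4.png");K=c["mtx"];V=c["view"];Rc=V[:3,:3];C=-Rc.T@V[:3,3];print(read_state()["ee_pos"])
def w(u,v,z):
    d=Rc.T@np.array([(u-K[0,2])/K[0,0],-(v-K[1,2])/K[1,1],-1]);p=C+d*(z-C[2])/d[2];return ((p[:2]*1000-O)@R).round(1)
for f in("w3","w4"):
    h=cv2.cvtColor(cv2.imread(f"pics/{f}.png"),cv2.COLOR_BGR2HSV);m=(((h[...,0]<8)|(h[...,0]>172))&(h[...,1]>140)).astype(np.uint8)
    k,l,s,ce=cv2.connectedComponentsWithStats(m)
    for i in range(1,k):
        if s[i,4]>60: 
            x,y,a,b,n=s[i];print(f,s[i],"box top-left",w(x,y,.092),"bot-right",w(x+a,y+b,.092))
E
```

```text
[ 0.62181    -0.03321543  0.17949302]
w3 [153 137  23  30 598] box top-left [-91.8  43.2] bot-right [-73.6  16.8]
w3 [243 274  26  13 326] box top-left [-14.2 -91. ] bot-right [  12.  -105.7]
w4 [178 137  20  29 513] box top-left [-70.   43.3] bot-right [-53.8  17.8]
```

View pics/w4.png

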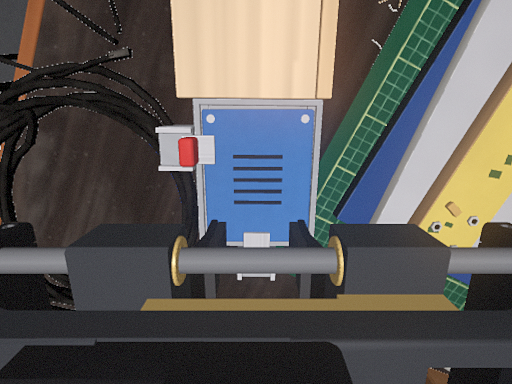

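```bash
python3 - <<'E'
from h import *
t=np.radians(22.8);R=np.array([[np.cos(t),-np.sin(t)],[np.sin(t),np.cos(t)]]);O=np.array([618,-22.])
c=camera("wrist");K=c["mtx"];V=c["view"];Rc=V[:3,:3];C=-Rc.T@V[:3,3]
def w(u,v,z):
    d=Rc.T@np.array([(u-K[0,2])/K[0,0],-(v-K[1,2])/K[1,1],-1]);p=C+d*(z-C[2])/d[2];return ((p[:2]*1000-O)@R).round(1)
g=c["image"].astype(int);blue=g[...,2]-g[...,0]>60
r=[np.where(blue[y,195:260])[0] for y in(140,150,158)];print("row first blue",[195+q[q>8][0] for q in r])
col=[np.where(blue[200:245,x])[0][-1]+200 for x in(248,257,264,235)];print("col last blue",col)
print("cover left/right at row 125",w(202,125,.06),w(315,125,.06),"back",w(257,106,.06))
print("near tip",w(195+r[1][r[1]>8][0],150,.065),"end tip",w(257,col[1],.065))
E
```

```text
row first blue [np.int64(215), np.int64(216), np.int64(216)]
col last blue [np.int64(230), np.int64(230), np.int64(230), np.int64(239)]
cover left/right at row 125 [-55.   51.5] [55.2 52. ] back [-1.4 69.5]
near tip [-41.5  27.9] end tip [ -0.9 -56.3]
```

Both tongues reach equally far over the cover (near tip -41.5, end tip -56.3, which is the 15 mm offset the drawing gives), and both pushes ended on hard stops. So both latches are home. Handing in.

```bash
python3 -c "
from bench import *
print(close_job())"
```

```text
the job is handed in; nothing more can be done
None
```

The job is handed in: the strip is in the box, the cover is seated level in the rim, both latches are pushed to their stops, and no bystander was touched; the hand-in gave no verdict.

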